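Ratchet press held at the fourth click

TASK

The brass ferrule of the make-up brush lying in the bench press is to be squeezed on while its glue grabs. First raise the folding screen of the little force readout, so that the squeeze can be read, until it stands about 105 degrees open, a little past upright, and let go of it; then take the press lever and bring it down exactly four clicks of its ratchet (a fifth would crush the ferrule) and stay there holding the lever: finish with the lever still in hand. Leave the other things on the counter alone.

Things in the scene. Friction and masses are not known exactly. Their poses are not given: they have to be found in the camera images.
- press: Grey cast bench ratchet press, fixed, base 200 x 110 mm, head 200 mm high. Origin on the table below the lever grip's path; x points from there to the press's column, y left, z up. A brush 180 mm long lies fixed across it under the ram, along y, 127 mm from the origin along x and 62 mm high, from 127 mm right to 50 mm left. The press stands left or right of the readout.
- lever (a joint): Lever angle, rad: 0 = up against its stop (start; 55 degrees above level, towards the robot), positive = down, limit 1.01. A saw-tooth wheel under a spring pawl clicks every 9 degrees, at 0.157, 0.314, 0.471, 0.628, 0.785: 0.05 rad before each, the pawl tops the tooth and snaps down: the resistance falls from 8 to about 0 N, and the pawl seats at the value. No going back over a click.
- lever_grip (a point): Middle of the lever's black round grip (24 mm thick, 96 mm long, its axis along the lever), 180 mm from lever_pivot, about 300 mm high at the start, 215 mm after four clicks. Site y is parallel to the turning axis: pinched from above with the fingers closing along y, the grip can turn between them while led round the arc. The press's head begins 60 mm beyond it (x) at the start.
- lever_pivot (a point): Point on the lever's turning axis in the plane of the grip, 34 mm right of the press's middle, 155 mm above the table, fixed to the press, axes as the press's; the lever turns about its y. Moving the lever takes 6 to 10 N at the grip (return spring 4 to 6 N plus the climb of each tooth); let go, it springs back to the last click and rests there.
- readout: Small white force readout, fixed, base 104 mm (x) by 60 mm (y) by 36 mm high with keys on top; origin at the middle of its underside, x pointing away from the robot to its hinged side, y to the left, z up.
- screen (a joint): Opening angle of the readout's folding screen in rad: 0 = folded flat on the keys, 1.57 = upright, limit 2.62. Starts ajar at 0.05 to 0.5. The hinge is stiff (0.22 N m, about 2.5 N at the edge), so it stays where it is left. 105 degrees = 1.83.
- screen_grip (a point): Middle of the screen's width and thickness, 10 mm in from its free edge, 86 mm from the hinge line and 4.5 mm to the screen's back. The screen is a plate 96 mm long, 66 mm wide (y), 9 mm thick, 3 mm wider than the base on either side: it can be pinched by its side faces from above and turns between the fingers about y while raised. At angle 0 point x points to the hinge, z up.
- screen_hinge (a point): Middle of the screen's hinge line, 50 mm from the readout's origin along its x, 41.5 mm above the table, fixed to the readout; hinge axis along its y.
- brush_stand: White round brush stand, 132 mm across, with three make-up brushes standing in it, 245 mm high; bystander, origin at the middle of its underside.
- glue_bottle: Small white glue bottle, 38 mm across, 85 mm high; bystander, origin at the middle of its underside.
- parts_tray: Flat steel tray with spare ferrules and handles, 90 x 110 x 18 mm; bystander, origin at the middle of its underside.
Things that resemble listed ones, but are neither listed nor needed, are in the scene too. There is more than one size of the readout; the job needs the middle-sized.

How it is judged:
On the way, in this order (a step that is already met when the one before it is completed fails the run):
1. the screen stands 95 to 115 degrees open and is let go, the lever not yet clicked (value of joint screen between 1.658 and 2.007 rad and value of joint lever below 0.11 rad and contact force between the fingers and screen below 0.3 N), for 0.3 s.
2. the lever has been brought down to its fourth click (value of joint lever between 0.58 and 0.73 rad), for 0.3 s.
At the end, for the whole second after the job is handed in: The readout's screen stands 95 to 115 degrees open; the lever is at rest on its fourth click (0.58 to 0.73 rad: the fourth has dropped, the fifth has not) with the fingers still holding or pressing it (contact over 2 N); no bystander has moved 30 mm (all of step 2 and value of joint screen between 1.658 and 2.007 rad and velocity of joint lever between -0.05 and 0.05 rad/s and contact force between the fingers and lever above 2 N and distance of each of brush_stand, glue_bottle, parts_tray from where it was at the start of the episode below 0.03 m); the arm keeps its last pose, push and grip.
It fails at once if the fifth click has dropped (ferrule crushed) (value of joint lever above 0.76 rad).
It fails at once if a bystander is pushed away or knocked over (distance of any of brush_stand, glue_bottle, parts_tray from where it was at the start of the episode above 0.03 m or angle between any of brush_stand, glue_bottle, parts_tray's own z axis and vertical above 0.5 rad).
It also fails if it takes over 67 s, if anything falls off the work surface, if the arm or the gripper's body presses on something with over 40 N, if the wrist force passes 120 N, or if a joint passes its speed limit or range.

ROBOT

A 7-joint arm with a two-finger parallel gripper is mounted at the origin on the work surface. World frame = base frame: x ahead of the robot, y to its left, z up, the work surface at z = 0. Lengths are in m, angles in rad, forces in N, time in s.
With the tool pointing down it reaches from about 0.4 to 0.85 m from the base axis. Payload 6.9 kg.
Tool frame: the origin (TCP) lies midway between the tips of the shut fingers; the grasp point (between the pads) lies behind it (ctrl.pinch_z is the z of the grasp point in the tool frame, in m); z points along the fingers, y is the direction in which the jaws open and shut (so a half turn about z gives the same grasp; the last joint's range is limited). The gripper opens to 85 mm and grips with 20 to 120 N. Pads are 22 mm wide; open, the fingers measure 114 mm over their backs; the gripper's body (76 mm by 85 mm) begins 54 mm behind the grasp point. The pads swing forward as they close: fully open they stand 13 mm farther back than shut.
Start: joints at [-1.036, 0.507, -0.238, 1.5, 0.126, 1.149, -0.155], TCP at [0.26, 0.568, 0.231] pointing down, gripper open.
Joint ranges: [-3.08, 3.08], [-0.24, 2.05], [-1.43, 1.35], [0, 2.5], [-1.52, 4.66], [0.17, 1.96], [-2.89, 2.89]. Speed limits (rad/s): [2.39, 2.39, 3.14, 3.14, 3.14, 3.14, 3.14].

INTERFACE

Orientations are given as a unit quaternion [w, x, y, z].
In Python, from station import ctrl, get_state, vision, ticket, models gives the robot as it stands. Calls block until the motion is done:
- ctrl.movep(position, orientation): joint-space move of the TCP to a pose.
- ctrl.movel(position, frame=None, max_speed=0.15): straight line of the TCP; frame=None keeps the orientation; max_speed is the mean speed in m/s.
- ctrl.set_joints(angles): joint-space move.
- ctrl.ungrasp() and ctrl.close_gripper(force=None): open the fingers fully, or close them until they stop; force is the grip in N (None keeps the last).
- ctrl.pause(seconds).
- ctrl.ik(position, orientation): joint angles nearest the present ones, or None.
- get_state(): the state.
- vision.grab_frame(name): name is "side" or "top"; returns (picture, depth): 480x640x3 uint8, blue, green, red; 480x640 float32, m along the optical axis (not along the pixel's ray), 0 where there is no reading.
- vision.camera_info(name): a dict with "mtx" (3x3 intrinsics, pixels), "dist_coeffs" ([k1, k2, p1, p2, k3] as OpenCV has them; the pictures are not rectified), "R" (3x3) and "t" (3): a world point X has camera coordinates R X + t. Camera axes: x right, y down, z forward; pixel columns grow to the right and rows downward; lengths in m; the calibration is good to about 2 mm. A picture is of the moment at which its call begins. camera_info takes no time and is no camera call.
A pose or a line that the arm cannot do raises ctrl.Unreachable and nothing moves.
- ticket.close_job(): hands the job in, once; it reports no verdict.
Trained networks look in the newest picture that a camera, given by its name, has taken for a name from the list of things; names that differ only in an ending like _2 or _b are one class to them, and where a whole thing is asked for, a point or a joint stands for the part that bears it (a point fixed in the world has none). Each returns a list of dicts, best first, with "p" (0 to 1); they miss things now and then, are a little off and sometimes report something else, mostly with a low value. They report only what shows in the picture. A call takes as long as a camera call. They do not tell look-alikes from the thing itself.
- models.recognise(camera, target): "point" ([column, row] in pixels, amid what is visible of it).
- models.masks_of(camera, target): "mask" (480x640 bool, what is visible of it) and "point" ([column, row] in pixels, amid what is visible of it).
The state is a dict: "time": time; "qpos": joint angles; "qd": joint speeds; "tau": joint torques, N m; "tcp_pos": TCP position; "eef_rot": TCP orientation; "contact_force": force on the tool from outside, world axes, zero at the start; "wrist_torque": the same for the moment, N m; "width": finger opening in m.
Only numpy, scipy, OpenCV 4.12 (cv2) and the standard library are available. Lean on these libraries where they do the work, as an engineer would, in place of code of your own. Each camera call takes 0.05 s, during which the arm holds its last target.

## Working session

There is one attempt and no reset: what is moved stays moved. The work goes in short steps, each a Python script; the robot and the scene stay as the last script left them, time stands still between calls to the robot, and variables do not carry over. Pictures are saved under pics/ and viewed, and the job is handed in when it is done.

```bash
mkdir -p pics; ls; python3 - <<'E'
from station import ctrl,get_state,vision,models
import cv2,numpy as np
for c in ("side","top"):
    im,d=vision.grab_frame(c); cv2.imwrite(f"pics/{c}0.png",im); np.save(f"{c}0.npy",d)
    i=vision.camera_info(c); print(c,np.array(i["R"]).round(3).tolist(),np.array(i["t"]).round(3), (-np.array(i["R"]).T@i["t"]).round(3),np.array(i["mtx"]).round(0).tolist(),i["dist_coeffs"])
    for t in ("press","lever_grip","readout","screen","brush_stand","glue_bottle","parts_tray"):
        print(c,t,[(np.round(r["point"]).tolist(),round(r["p"],2)) for r in models.recognise(c,t)])
s=get_state();print(s["time"],s["tcp_pos"],s["eef_rot"],s["width"],ctrl.pinch_z)
E
```

```text
pics
side [[0.871, -0.491, -0.007], [-0.341, -0.595, -0.727], [0.353, 0.636, -0.686]] [-0.47   0.328  0.999] [ 0.169 -0.671  0.92 ] [[453.0, 0.0, 314.0], [0.0, 453.0, 232.0], [0.0, 0.0, 1.0]] [0.0212964 0.        0.        0.        0.       ]
side press [([317.0, 196.0], 0.69)]
side lever_grip [([295.0, 166.0], 0.91)]
side readout [([321.0, 407.0], 0.84), ([356.0, 285.0], 0.75), ([418.0, 406.0], 0.64), ([358.0, 349.0], 0.58), ([298.0, 169.0], 0.32)]
side screen [([326.0, 398.0], 0.89), ([355.0, 280.0], 0.83), ([362.0, 339.0], 0.7)]
side brush_stand [([250.0, 183.0], 0.88)]
side glue_bottle [([421.0, 407.0], 0.79), ([358.0, 348.0], 0.71)]
side parts_tray [([282.0, 305.0], 0.66), ([298.0, 170.0], 0.37)]
top [[-0.026, -1.0, -0.005], [-0.998, 0.027, -0.065], [0.065, 0.003, -0.998]] [0.025 0.576 1.491] [0.478 0.005 1.526] [[501.0, 0.0, 313.0], [0.0, 501.0, 244.0], [0.0, 0.0, 1.0]] [-0.1038802  0.         0.         0.         0.       ]
top press [([250.0, 218.0], 0.62), ([391.0, 261.0], 0.6)]
top lever_grip [([254.0, 232.0], 0.94)]
top readout [([391.0, 256.0], 0.94), ([420.0, 299.0], 0.69), ([448.0, 243.0], 0.5)]
top screen [([395.0, 257.0], 0.97), ([344.0, 226.0], 0.86), ([420.0, 302.0], 0.64)]
top brush_stand [([169.0, 253.0], 0.75)]
top glue_bottle [([451.0, 241.0], 0.62), ([247.0, 217.0], 0.56)]
top parts_tray []
0.8 [0.25987859 0.56839821 0.23129611] [-4.59718164e-06  2.12753589e-01  9.77105885e-01  4.67754777e-06] 0.0854374993075275 -0.0187
```

View pics/side0.png

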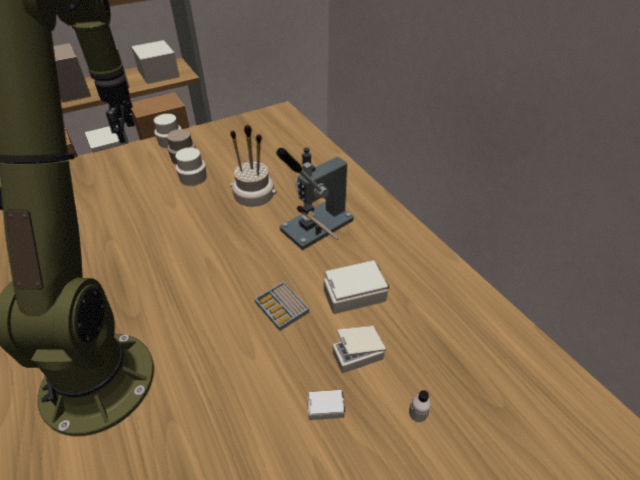

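View pics/top0.png

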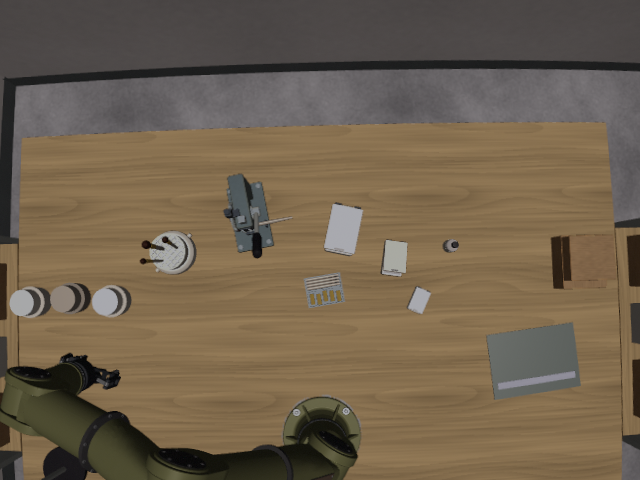

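The side view shows three readouts: large at (356,285), middle at (358,349) and small at (326,404). In the top view the middle one is at (395,257) and the lever grip is at (256,245). Next I'll make point clouds.

```bash
cat > h.py <<'E'
from station import ctrl,get_state,vision,models
import cv2,numpy as np
def cloud(c,d):
    i=vision.camera_info(c);K=np.array(i["mtx"]);D=np.array(i["dist_coeffs"])
    v,u=np.mgrid[:480,:640]
    p=cv2.undistortPoints(np.stack([u.ravel(),v.ravel()],1).astype(np.float64)[:,None],K,D).reshape(480,640,2)
    X=np.dstack([p*d[...,None],d]); W=(X-np.array(i["t"]))@np.array(i["R"])
    W[d<=0]=np.nan
    return W
def proj(c,P):
    i=vision.camera_info(c)
    r,_=cv2.Rodrigues(np.array(i["R"]))
    return cv2.projectPoints(np.array(P,float).reshape(-1,3),r,np.array(i["t"],float),np.array(i["mtx"]),np.array(i["dist_coeffs"]))[0].reshape(-1,2)
E
python3 - <<'E'
from h import *
import json
for c in ("side","top"):
    im=cv2.imread(f"pics/{c}0.png");W=cloud(c,np.load(f"{c}0.npy"))
    np.save(c+"W.npy",W)
    if c=="top": crops=[(360,225,440,320),(215,160,300,265)]
    else: crops=[(320,310,400,380),(265,135,365,250)]
    for k,(a,b,e,f) in enumerate(crops):
        s=7 if k==0 or c=="top" else 6
        s=min(s,int(600/(f-b)),int(800/(e-a)))
        cv2.imwrite(f"pics/{c}_crop{k}.png",cv2.resize(im[b:f,a:e],None,fx=s,fy=s,interpolation=cv2.INTER_CUBIC))
    for t in("readout","screen","lever_grip","press"):
        for r in models.masks_of(c,t):
            m=r["mask"]; P=W[m]; P=P[~np.isnan(P).any(1)]
            print(c,t,round(r["p"],2),np.round(r["point"]),m.sum(),np.median(P,0).round(3),np.percentile(P[:,2],[2,50,98]).round(3),[np.round(x,3) for x in cv2.minAreaRect((P[:,:2]).astype(np.float32))])
E
```

```text
side readout 0.83 [357. 285.] 2535 [ 0.603 -0.097  0.068] [0.006 0.068 0.072] [array([ 0.633, -0.052]), array([0.155, 0.172]), np.float64(76.346)]
side readout 0.73 [356. 350.] 1875 [ 0.515 -0.239  0.054] [0.001 0.054 0.081] [array([ 0.537, -0.207]), array([0.116, 0.121]), np.float64(77.099)]
side readout 0.66 [323. 403.] 1052 [ 0.395 -0.305  0.035] [0.001 0.035 0.038] [array([ 0.403, -0.294]), array([0.062, 0.079]), np.float64(65.08)]
side screen 0.92 [362. 340.] 1070 [ 0.526 -0.231  0.066] [0.049 0.066 0.081] [array([ 0.533, -0.209]), array([0.107, 0.095]), np.float64(80.124)]
side screen 0.92 [355. 280.] 1676 [ 0.61  -0.083  0.069] [0.059 0.069 0.073] [array([ 0.627, -0.05 ]), array([0.159, 0.147]), np.float64(74.625)]
side screen 0.84 [326. 400.] 763 [ 0.398 -0.301  0.036] [0.032 0.036 0.039] [array([ 0.404, -0.294]), array([0.067, 0.072]), np.float64(61.069)]
side lever_grip 0.9 [295. 169.] 570 [0.581 0.147 0.271] [0.138 0.271 0.342] [array([0.676, 0.289]), array([0.416, 0.122]), np.float64(60.194)]
side press 0.56 [317. 199.] 4457 [0.645 0.187 0.092] [0.003 0.092 0.328] [array(
[... 508 characters left out ...]
.95 [346. 226.] 1425 [ 0.615 -0.08   0.07 ] [0.063 0.07  0.077] [array([ 0.616, -0.082]), array([0.099, 0.137]), np.float64(76.782)]
top screen 0.9 [421. 302.] 349 [ 0.396 -0.302  0.036] [0.03  0.036 0.043] [array([ 0.396, -0.307]), array([0.056, 0.068]), np.float64(64.242)]
top screen 0.8 [393. 257.] 725 [ 0.53  -0.23   0.067] [0.006 0.067 0.084] [array([ 0.532, -0.237]), array([0.08 , 0.098]), np.float64(80.629)]
top lever_grip 0.74 [254. 232.] 396 [0.584 0.153 0.286] [0.161 0.286 0.347] [array([0.618, 0.172]), array([0.179, 0.094]), np.float64(44.817)]
top press 0.68 [249. 215.] 2890 [0.649 0.187 0.167] [0.002 0.167 0.34 ] [array([0.662, 0.199]), array([0.239, 0.221]), np.float64(63.679)]
```

View pics/side_crop0.png

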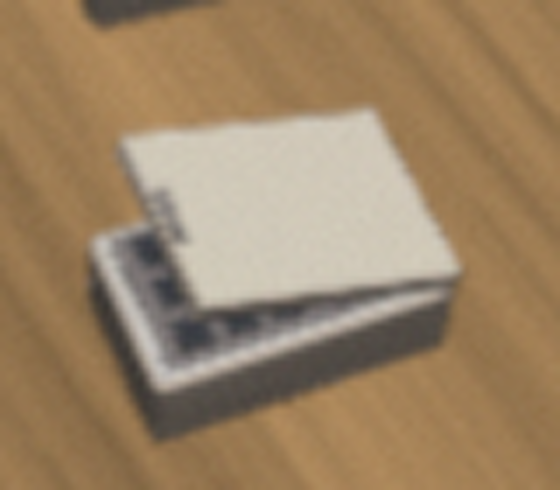

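View pics/side_crop1.png

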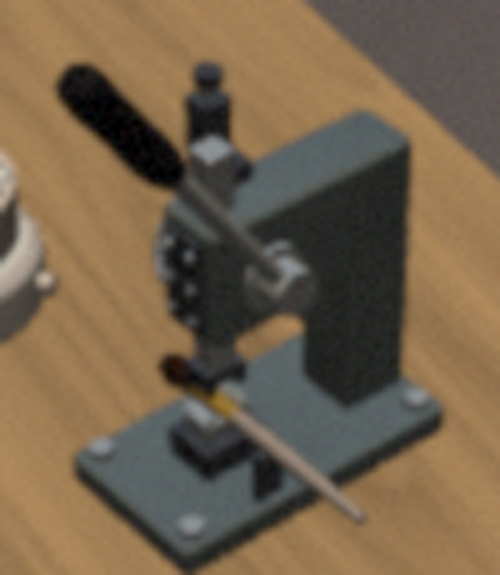

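View pics/top_crop0.png

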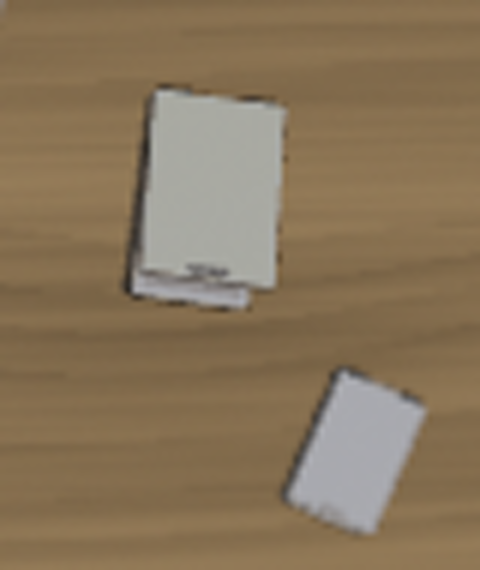

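View pics/top_crop1.png

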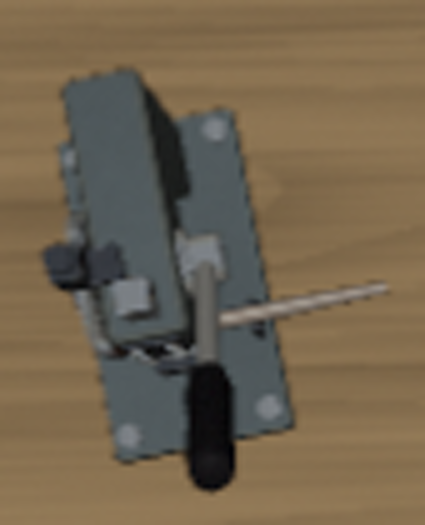

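```bash
cat > est.py <<'E'
from h import *
from scipy.optimize import least_squares
from scipy import ndimage
def screenfit(W,c,box,lo=0.045):
    a,b,e,f=box; S=W[b:f,a:e].reshape(-1,3); S=S[~np.isnan(S).any(1)]; S=S[S[:,2]>lo]
    ok=np.ones(len(S),bool)
    for _ in range(8):
        m=S[ok].mean(0); n=np.linalg.svd(S[ok]-m,full_matrices=False)[2][2]; n*=np.sign(n[2]); ok=abs((S-m)@n)<0.004
    P=S[ok]
    ex=np.array([0,1,0]);
    u=np.cross([0,0,1],n);u/=np.linalg.norm(u)  # horizontal in plane
    v=np.cross(n,u)
    q=np.c_[(P-m)@u,(P-m)@v]
    r=cv2.minAreaRect(q.astype(np.float32))
    cen=m+r[0][0]*u+r[0][1]*v
    print(c,"plane n",n.round(3),"tilt",np.arccos(n[2]).round(3),"steepdir yaw",np.arctan2(n[1],n[0]).round(3),"rect",np.round(r[1],4),round(r[2],1),"centre",cen.round(4),len(P),"box", [(np.percentile(P[:,k],[1,99])).round(3).tolist() for k in range(3)])
    return P
if __name__=="__main__":
    for c,box in (("side",(325,315,395,375)),("top",(370,230,415,285))):
        W=np.load(c+"W.npy"); screenfit(W,c,box)
        # base plate of press
    for c,box in (("side",(270,140,360,250)),("top",(215,160,300,265))):
        a,b,e,f=box;im=cv2.imread(f"pics/{c}0.png")[b:f,a:e].reshape(-1,3).astype(int)
        W=np.load(c+"W.npy")[b:f,a:e].reshape(-1,3)
        grey=(im[:,0]>=im[:,2])
        print(np.histogram(W[grey&~np.isnan(W[:,2]),2],bins=np.arange(0,.36,.01))[0])
        for lo,hi in((0.01,0.03),(0.17,0.21)):
            k=grey&(W[:,2]>lo)&(W[:,2]<hi); P=W[k]; r=cv2.minAreaRect(P[:,:2].astype(np.float32)); print(c,lo,np.round(r[0],4),np.round(r[1],4),round(r[2],2),len(P),np.median(P[:,2]))
        k=(im.max(1)<35)&(W[:,2]>0.22); P=W[k]; m=np.median(P,0); k2=np.linalg.norm(P-m,axis=1)<0.075;P=P[k2]
        m=P.mean(0);d=np.linalg.svd(P-m,full_matrices=False)[2][0]; t=(P-m)@d
        print("grip",m.round(4),d.round(3),np.percentile(t,[0,2,98,100]).round(3),(m+d*(t.min()+t.max())/2).round(4),len(P), 'elev',np.degrees(np.arcsin(abs(d[2]))),'yaw',np.arctan2(d[1],d[0]))
E
python3 est.py
```

```text
side plane n [ 0.312 -0.05   0.949] tilt 0.321 steepdir yaw -0.158 rect [0.0995 0.0677] 89.4 centre [ 0.5306 -0.2282  0.0654] 1010 box [[0.482, 0.576], [-0.265, -0.193], [0.049, 0.082]]
top plane n [ 0.325 -0.044  0.945] tilt 0.334 steepdir yaw -0.135 rect [0.101  0.0666] 88.3 centre [ 0.5322 -0.2301  0.0662] 567 box [[0.485, 0.576], [-0.265, -0.194], [0.049, 0.084]]
[  2 318 773  72  84  37  25  20  23  39  15  10  13  29  45  43  63  56
  53 291  86   9  14  34  23   5   3   9   7  11   8  14  14  20   4]
side 0.01 [0.6613 0.1989] [0.1983 0.1084] 10.45 1091 0.0212349341128198
side 0.17 [0.6793 0.1951] [0.1483 0.0534] 11.9 486 0.19803342073487118
grip [0.5532 0.1385 0.3107] [ 0.57   0.057 -0.82 ] [-0.038 -0.037  0.05   0.053] [0.5574 0.1389 0.3046] 224 elev 55.07302102681245 yaw 0.09895691827361963
[  0 213 716  43  27  12  15   5   4   3   5   2   5  11  14  23  56  52
  47 396 363  42  15  54  32  20  14   7  19  21  20  20  19  31  41]
top 0.01 [0.6632 0.1982] [0.197  0.1062] 10.11 929 0.022300831211620954
top 0.17 [0.6807 0.1956] [0.1507 0.076 ] 6.88 858 0.1993301093924818
grip [0.5569 0.1444 0.32  ] [-0.631 -0.097  0.769] [-0.057 -0.054  0.034  0.035] [0.5637 0.1454 0.3117] 198 elev 50.29674075874866 yaw -2.9897445045229087
```

```bash
cat > fit.py <<'E'
from h import *
from est import screenfit
from scipy.optimize import least_squares
# screen: fit rectangle yaw with plate-top model, by soft-box residuals
allP=[]
for c,box in (("side",(325,315,395,375)),("top",(370,230,415,285))):
    allP.append(screenfit(np.load(c+"W.npy"),c,box))
def res(p,P):
    hx,hy,yaw,th=p
    ex=np.array([np.cos(yaw),np.sin(yaw),0]);ey=np.array([-np.sin(yaw),np.cos(yaw),0]);z=np.array([0,0,1])
    a=-np.cos(th)*ex+np.sin(th)*z; n=np.sin(th)*ex+np.cos(th)*z
    d=P-np.array([hx,hy,.0415])
    A=d@a;B=d@ey;N=d@n-.009
    return A,B,N
def cost(p,P):
    A,B,N=res(p,P)
    # extent edges: use robust percentiles of edges per strip
    out=[N*3/np.sqrt(len(N))]
    e=[]
    for lo in np.linspace(-.03,.02,6):
        k=(B>lo)&(B<lo+.01); e+=[A[k].max()-.096,A[k].min()-0.0]
    for lo in np.linspace(.005,.08,9):
        k=(A>lo)&(A<lo+.01); e+=[B[k].max()-.033,B[k].min()+.033]
    return np.r_[np.concatenate(out),np.array(e)/3]
for P in allP+[np.vstack(allP)]:
    r=least_squares(cost,[.574,-.235,-.1,.325],args=(P,),x_scale=[.01,.01,.1,.1],diff_step=1e-3,loss='linear'); print(r.x.round(4),r.cost, (np.abs(res(r.x,P)[2]).mean()))
# lever cylinder
Ps=[]
for c,box in (("side",(270,140,360,250)),("top",(215,160,300,265))):
    a,b,e,f=box;im=cv2.imread(f"pics/{c}0.png")[b:f,a:e].reshape(-1,3).astype(int)
    W=np.load(c+"W.npy")[b:f,a:e].reshape(-1,3)
    k=(im.max(1)<40)&(W[:,2]>0.24); P=W[k]; m=np.array([.556,.141,.305]); Ps.append(P[np.linalg.norm(P-m,axis=1)<0.065])
def lev(p,P):
    px,py,yaw=p; al=np.radians(55)
    ex=np.array([np.cos(yaw),np.sin(yaw),0]); a=-np.cos(al)*ex+np.array([0,0,np.sin(al)])
    d=P-np.array([px,py,.155]); t=d@a; return np.linalg.norm(d-t[:,None]*a,axis=1)-.012,t
for P in Ps+[np.vstack(Ps)]:
  for y in (.18,None):
    f=(lambda q:lev([*q,.18],P)[0]) if y else (lambda q:lev(q,P)[0])
    r=least_squares(f,[.65,.16] if y else [.65,.16,.18],loss='soft_l1',f_scale=.003); q=r.x if y is None else [*r.x,.18]
    R,t=lev(q,P); print(len(P),np.round(q,4),"res",np.abs(R).mean().round(4),"t",np.percentile(t,[0,3,97,100]).round(3))
E
python3 fit.py
```

```text
side plane n [ 0.312 -0.05   0.949] tilt 0.321 steepdir yaw -0.158 rect [0.0995 0.0677] 89.4 centre [ 0.5306 -0.2282  0.0654] 1010 box [[0.482, 0.576], [-0.265, -0.193], [0.049, 0.082]]
top plane n [ 0.325 -0.044  0.945] tilt 0.334 steepdir yaw -0.135 rect [0.101  0.0666] 88.3 centre [ 0.5322 -0.2301  0.0662] 567 box [[0.485, 0.576], [-0.265, -0.194], [0.049, 0.084]]
[ 0.5725 -0.2352 -0.1589  0.3252] 1.0560623720146326e-05 0.0011358907722553893
[ 0.5732 -0.2366 -0.151   0.3457] 2.241794166088561e-05 0.001772697514484011
[ 0.5726 -0.2357 -0.1613  0.333 ] 1.7792133174462643e-05 0.001451677373741609
229 [0.6588 0.1679 0.18  ] res 0.0016 t [0.136 0.141 0.227 0.228]
229 [0.6592 0.1647 0.1493] res 0.0016 t [0.136 0.141 0.227 0.228]
201 [0.6605 0.1661 0.18  ] res 0.0018 t [0.139 0.146 0.229 0.231]
201 [0.6616 0.1594 0.1143] res 0.0018 t [0.139 0.146 0.229 0.231]
430 [0.6602 0.1677 0.18  ] res 0.0019 t [0.137 0.143 0.228 0.231]
430 [0.6609 0.1639 0.1436] res 0.0019 t [0.136 0.143 0.228 0.231]
```

```bash
cat > task.py <<'E'
from h import *
H=np.array([.5727,-.2355,.0415]); YR=-.155
def ax(y): return np.array([np.cos(y),np.sin(y),0])
def quat(y,flip=0):
    p=np.pi/2*(1-flip)+y/2; return [0,float(np.cos(p)),float(np.sin(p)),0]
Z=np.array([0,0,1.])
def sgrip(th): return H+ax(YR)*(-.086*np.cos(th)+.0045*np.sin(th))+Z*(.086*np.sin(th)+.0045*np.cos(th))
PV=np.array([.660,.167,.155]); YP=.175
def lgrip(q,r=.18):
    a=np.radians(55)-q; return PV-ax(YP)*r*np.cos(a)+Z*r*np.sin(a)
def st(tag=""):
    s=get_state(); print(tag,"t%.2f"%s["time"],"tcp",np.round(s["tcp_pos"],4),"F",np.round(s["contact_force"],1),"w",round(s["width"],4)); return s
E
python3 - <<'E'
from task import *
print(sgrip(.33),lgrip(0),lgrip(.628))
for f in(0,1):
  for n,p,y in(("s",sgrip(.33)-Z*.027,YR),("s2",sgrip(1.83)-Z*.027,YR),("sh",sgrip(.33)+Z*.2,YR),("l0",lgrip(0)-Z*.02,YP),("l0h",lgrip(0)+Z*.1,YP),("l4",lgrip(.65)-Z*.02,YP)):
    q=ctrl.ik(p,quat(y,f)); print(f,n,None if q is None else np.round(q,2))
s=get_state(); p=np.array(s["tcp_pos"]);p[2]=.48; q=ctrl.ik(p,s["eef_rot"]);print(q)
E
```

```text
[ 0.49375645 -0.22316481  0.07362489] [0.55833313 0.14902442 0.30244737] [0.49242449 0.13737121 0.21365648]
0 s [ 0.39  0.6  -0.02  1.94  0.02  0.6   1.77]
0 s2 [ 0.32  0.66  0.03  1.62 -0.03  0.87  1.78]
0 sh [ 0.1   0.36  0.4   1.66 -0.15  1.16  1.96]
0 l0 [-0.14  0.4  -0.25  1.54  0.1   1.21  1.34]
0 l0h [-0.16  0.35 -0.22  1.29  0.08  1.51  1.37]
0 l4 [-0.14  0.37 -0.26  1.86  0.12  0.92  1.3 ]
1 s [ 0.1   0.64  0.44  1.95 -0.44  0.64 -0.91]
1 s2 [-0.01  0.74  0.63  1.62 -0.51  0.95 -0.93]
1 sh [-0.1   0.41  0.72  1.66 -0.29  1.18 -1.03]
1 l0 [-0.59  0.42  0.45  1.55 -0.19  1.22 -1.51]
1 l0h [-0.58  0.37  0.45  1.3  -0.16  1.51 -1.55]
1 l4 [-0.63  0.4   0.44  1.87 -0.21  0.92 -1.49]
[-1.06032524  0.45158443 -0.24749312  0.92653584  0.10932082  1.77432961
 -0.11974073]
```

```bash
python3 - <<'E'
from task import *
s=get_state(); p=np.array(s["tcp_pos"]);p[2]=.46
ctrl.movel(p,max_speed=.3); st()
g=sgrip(.33)
ctrl.movep(g+Z*.2,quat(YR)); st("above")
ctrl.movel(g+Z*.03,max_speed=.2);st("near")
im,d=vision.grab_frame("side"); cv2.imwrite("pics/side1.png",cv2.resize(im[250:420,250:470],None,fx=3.5,fy=3.5))
E
```

```text
t2.11 tcp [0.2598 0.5682 0.4585] F [ 0.1  0.5 -1. ] w 0.0852
above t5.08 tcp [ 0.4943 -0.2224  0.2736] F [-0.7 -1.   0.5] w 0.0855
near t6.08 tcp [ 0.4943 -0.2235  0.1045] F [-0.2 -0.2  0.5] w 0.0856
```

View pics/side1.png

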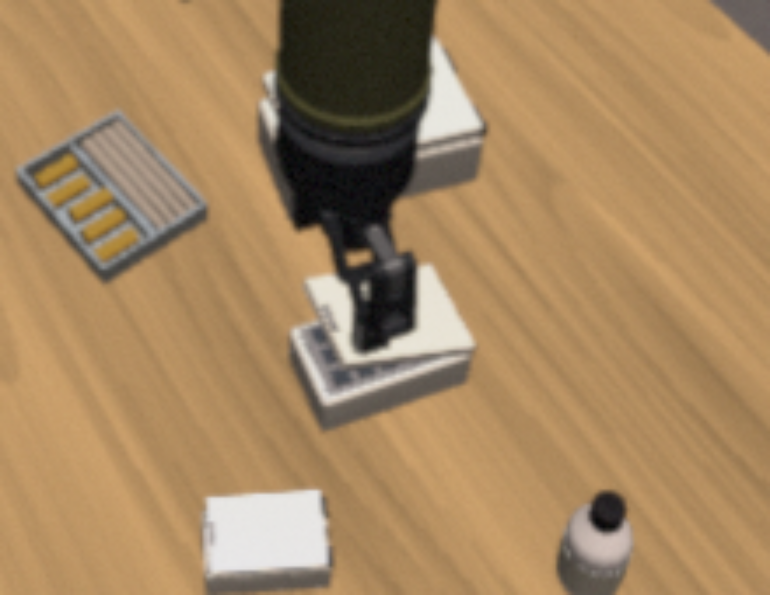

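The near finger is at about (375,320), in front of the plate's right edge, so the hand is lined up over the screen. Next I go down and grip.

```bash
python3 - <<'E'
from task import *
g=sgrip(.33)
ctrl.movel(g-Z*.010,max_speed=.1);st("mid")
ctrl.movel(g-Z*.026,max_speed=.1);st("down")
ctrl.close_gripper(25);st("grip")
im,d=vision.grab_frame("side"); cv2.imwrite("pics/side2.png",cv2.resize(im[250:420,250:470],None,fx=3.5,fy=3.5))
E
```

```text
mid t6.67 tcp [ 0.4939 -0.2234  0.064 ] F [-1.  -0.7  0.7] w 0.0855
down t6.98 tcp [ 0.4936 -0.2231  0.0477] F [0.4 0.4 0.1] w 0.0855
grip t7.29 tcp [ 0.4938 -0.2228  0.0481] F [-0.3  2.5  3.4] w 0.0655
```

View pics/side2.png

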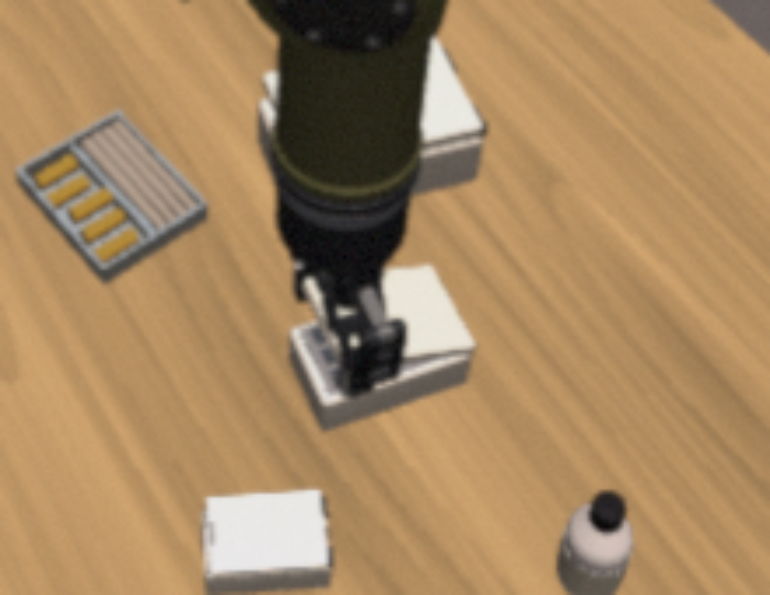

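The width is 65.5 mm, so the fingers hold the screen's sides. Now I lead it round the arc.

```bash
python3 - <<'E'
from task import *
for th in np.linspace(.33,1.86,10)[1:]:
    ctrl.movel(sgrip(th)-Z*.026,max_speed=.08); s=st("%.2f"%th)
    if np.linalg.norm(s["contact_force"])>25: print("stop");break
im,d=vision.grab_frame("side"); cv2.imwrite("pics/side3.png",cv2.resize(im[220:420,250:470],None,fx=3,fy=3))
E
```

```text
0.50 t7.67 tcp [ 0.4997 -0.2238  0.0607] F [-2.7  3.2  1.5] w 0.0655
0.67 t8.01 tcp [ 0.5083 -0.2251  0.0725] F [-4.6  3.7  3.7] w 0.0654
0.84 t8.34 tcp [ 0.5186 -0.2269  0.0827] F [-5.2  4.   4.3] w 0.0656
1.01 t8.68 tcp [ 0.5307 -0.2288  0.0909] F [-4.7  4.   4.5] w 0.0655
1.18 t9.01 tcp [ 0.5439 -0.2309  0.0969] F [-3.7  3.1  4.3] w 0.0653
1.35 t9.34 tcp [ 0.5582 -0.2332  0.1007] F [-3.5  3.4  4. ] w 0.0653
1.52 t9.68 tcp [ 0.5732 -0.2356  0.1021] F [-1.9  2.4  4.3] w 0.0653
1.69 t10.01 tcp [ 0.5882 -0.2381  0.1009] F [-0.8  1.4  3.3] w 0.0656
1.86 t10.34 tcp [ 0.6025 -0.2404  0.0974] F [-1.3  0.9  4.5] w 0.0653
```

View pics/side3.png

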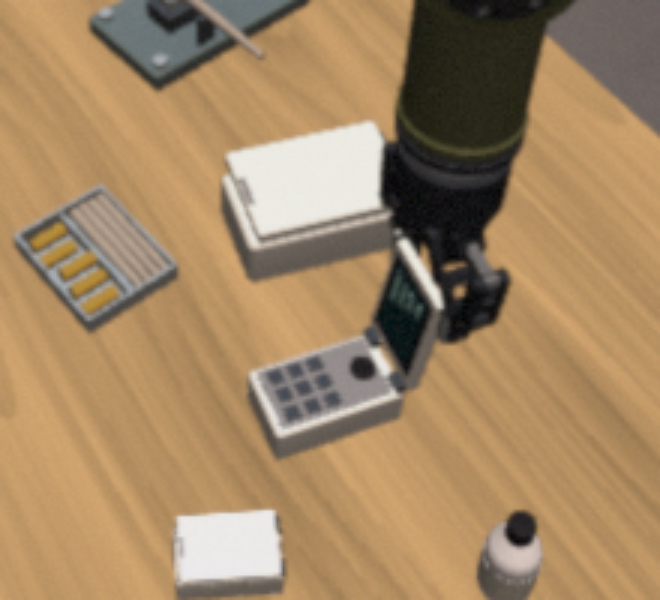

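```bash
cat > ang.py <<'E'
from task import *
def ang(tag):
    for c in("side","top"):
        im,d=vision.grab_frame(c); W=cloud(c,d); ms=models.masks_of(c,"screen")
        for r in ms:
            P=W[r["mask"]];P=P[~np.isnan(P).any(1)]; m=np.median(P,0)
            D=(P-H); X=D@ax(YR); Y=D@ax(YR+np.pi/2); Zz=D[:,2]
            k=(abs(Y)<.036)&(abs(X)<.1)&(Zz>.005)&(np.hypot(X,Zz)<.105)
            if k.sum()<60: continue
            x,z=X[k],Zz[k]; q=np.c_[x,z]-np.median(np.c_[x,z],0); ok=np.ones(len(q),bool)
            for _ in range(6):
                mm=q[ok].mean(0);v=np.linalg.svd(q[ok]-mm,full_matrices=False)[2]; ok=abs((q-mm)@v[1])<.004
            v=v[0]*np.sign(v[0][1]); print(tag,c,round(r["p"],2),k.sum(),ok.sum(),"theta",round(float(np.arctan2(v[1],-v[0])),3),"zmax",(z.max()).round(3),"x at zmax",np.median(x[z>z.max()-.012]).round(4))
        cv2.imwrite(f"pics/{tag}_{c}.png",im)
E
python3 -c "
from ang import *
ang('a1')
st()"
```

```text
a1 side 0.55 731 650 theta 1.716 zmax 0.099 x at zmax 0.0175
 t10.59 tcp [ 0.6023 -0.2404  0.0974] F [-0.7  1.4  5.3] w 0.0655
```

The screen reads about 1.72–1.76, so I lead it a little further and then let go.

```bash
python3 - <<'E'
from ang import *
ctrl.movel(sgrip(1.95)-Z*.026,max_speed=.08);st()
ang('a2')
ctrl.ungrasp(); st("open")
p=np.array(get_state()["tcp_pos"])
ctrl.movel(p+Z*.16,max_speed=.15); st("up")
ang('a3')
E
```

```text
t10.84 tcp [ 0.6097 -0.2415  0.0946] F [1.2 1.1 6.3] w 0.0652
a2 side 0.67 781 721 theta 1.8 zmax 0.097 x at zmax 0.025
a2 side 0.53 808 730 theta 1.8 zmax 0.097 x at zmax 0.025
open t11.38 tcp [ 0.6083 -0.2413  0.0935] F [ 0.3 -0.1 -0.6] w 0.0856
up t12.60 tcp [ 0.6079 -0.241   0.2525] F [ 0.1 -0.1 -0.6] w 0.0856
a3 side 0.84 837 748 theta 1.805 zmax 0.097 x at zmax 0.0255
a3 top 0.68 169 145 theta 1.809 zmax 0.1 x at zmax 0.0274
a3 top 0.5 169 144 theta 1.809 zmax 0.1 x at zmax 0.0274
```

```bash
python3 -c "
import cv2
a=cv2.imread('pics/a3_side.png')[230:430,250:470];cv2.imwrite('pics/a3c.png',cv2.resize(a,None,fx=3,fy=3,interpolation=2))"
```

```text
(no output)
```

View pics/a3c.png

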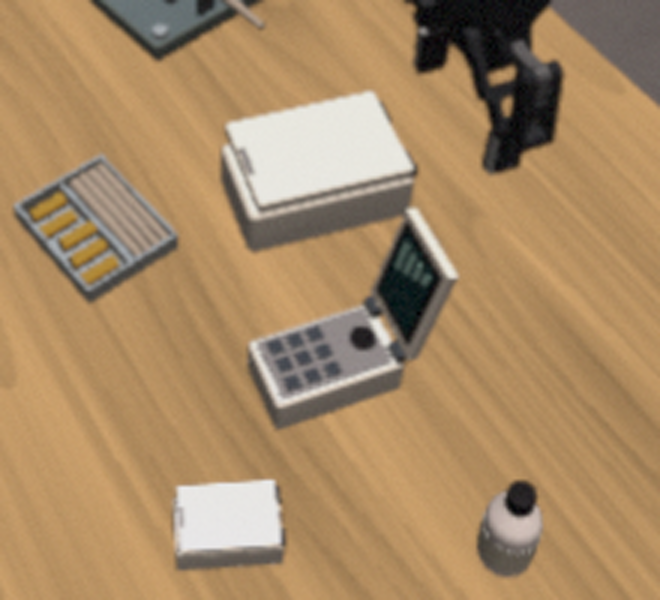

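The screen stands free at about 1.81 rad (104°), with the plate at (415,285) in the crop. Before going to the lever I check the clearance around the grip.

```bash
python3 - <<'E'
from task import *
for c,box in (("side",(270,130,360,250)),("top",(215,160,300,265))):
    a,b,e,f=box;W=np.load(c+"W.npy")[b:f,a:e].reshape(-1,3); W=W[~np.isnan(W).any(1)]
    D=W-lgrip(0); x=D@ax(YP);y=D@ax(YP+np.pi/2);z=W[:,2]
    for lo in np.arange(.2,.36,.02):
        k=(z>lo)&(z<lo+.02)&(abs(y)>.014)&(abs(x)<.12)&(abs(y)<.09)
        if k.sum()>4: print(c,lo.round(2),k.sum(),"x",np.percentile(x[k],[3,97]).round(3),"y",np.percentile(y[k],[3,97]).round(3))
E
```

```text
side 0.2 78 x [0.069 0.115] y [0.018 0.067]
side 0.22 127 x [0.069 0.107] y [0.023 0.065]
side 0.24 60 x [0.091 0.109] y [0.054 0.072]
side 0.26 6 x [0.029 0.1  ] y [-0.003  0.069]
top 0.2 162 x [0.066 0.119] y [0.016 0.053]
top 0.22 67 x [0.071 0.107] y [0.023 0.06 ]
top 0.24 51 x [0.076 0.112] y [0.027 0.068]
top 0.26 15 x [0.096 0.109] y [0.054 0.067]
```

```bash
python3 - <<'E'
from task import *
p=np.array(get_state()["tcp_pos"]);p[2]=.44
ctrl.movel(p,max_speed=.25)
g=lgrip(0)
ctrl.movep(g+Z*.12,quat(YP));st("above")
ctrl.movel(g+Z*.03,max_speed=.15);st("near")
ctrl.movel(g-Z*.021,max_speed=.08);st("at")
for c,b in(("side",(230,90,400,260)),("top",(190,160,320,290))):
    im,d=vision.grab_frame(c); cv2.imwrite(f"pics/l1_{c}.png",cv2.resize(im[b[1]:b[3],b[0]:b[2]],None,fx=3.4,fy=3.4))
E
```

```text
above t15.16 tcp [0.5588 0.1475 0.4225] F [0.6 0.3 0.1] w 0.0854
near t15.91 tcp [0.5589 0.1485 0.3333] F [0.2 0.1 0.1] w 0.0854
at t16.69 tcp [0.5587 0.149  0.282 ] F [-0.6 -0.3  0.2] w 0.0854
```

View pics/l1_side.png

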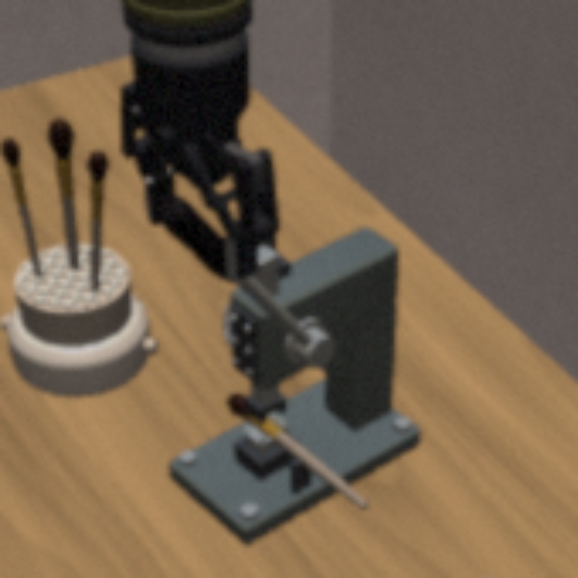

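View pics/l1_top.png

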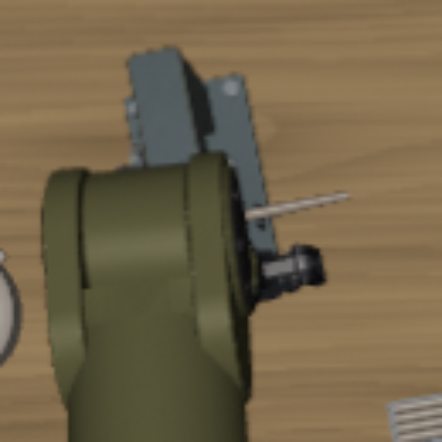

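The side view has the fingers round the grip at (205,215), and nothing touches. I close and lead the first part of the arc, watching the force.

```bash
python3 - <<'E'
from task import *
ctrl.close_gripper(45);s=st("grip")
np.save("off.npy",np.array(s["tcp_pos"])-lgrip(0)); print(np.load("off.npy"))
off=-Z*.021
def tang(q): a=np.radians(55)-q; return ax(YP)*-np.sin(a)-Z*np.cos(a)
for q in np.arange(.04,.33,.04):
    ctrl.movel(lgrip(q)+off,max_speed=.04); s=get_state(); F=np.array(s["contact_force"])
    t=np.array(s["tcp_pos"])-off-PV; qa=np.radians(55)-np.arctan2(t[2],-t@ax(YP))
    print("%.2f act %.3f t%.2f Ft %.1f"%(q,qa,s["time"],-F@tang(qa)),F.round(1),round(s["width"],4))
E
```

```text
grip t17.39 tcp [0.5586 0.1477 0.2818] F [-0.3 -4.1  3.1] w 0.0226
[ 0.00026421 -0.00129011 -0.02065129]
0.04 act 0.022 t17.73 Ft 7.1 [ 3.5 -4.6  8.4] 0.0227
0.08 act 0.060 t18.06 Ft 9.5 [ 4.2 -3.3 10.8] 0.0227
0.12 act 0.092 t18.39 Ft 12.4 [ 5.7 -3.9 13.3] 0.0228
0.16 act 0.144 t18.73 Ft 6.9 [ 1.8 -5.1  9.2] 0.0229
0.20 act 0.181 t19.06 Ft 10.1 [ 2.3 -4.2 12.7] 0.0226
0.24 act 0.222 t19.39 Ft 8.6 [ 0.8 -4.6 11.7] 0.0227
0.28 act 0.258 t19.73 Ft 12.5 [ 2.3 -4.7 15.1] 0.0226
0.32 act 0.308 t20.06 Ft 7.0 [ 0.5 -5.5  9.1] 0.0224
```

Two clicks show, at the force drops near 0.14 and 0.30. I continue in finer steps.

```bash
python3 - <<'E'
from task import *
off=-Z*.021
def tang(q): a=np.radians(55)-q; return ax(YP)*-np.sin(a)-Z*np.cos(a)
for q in np.r_[np.arange(.34,.581,.02),.59,.60,.61,.62,.63]:
    ctrl.movel(lgrip(q)+off,max_speed=.03); s=get_state(); F=np.array(s["contact_force"])
    t=np.array(s["tcp_pos"])-off-PV; qa=np.radians(55)-np.arctan2(t[2],-t@ax(YP))
    print("%.2f act %.3f t%.2f Ft %.1f"%(q,qa,s["time"],-F@tang(qa)),F.round(1),round(s["width"],4))
for c in("side","top"):
    im,d=vision.grab_frame(c); np.save(f"l2{c}.npy",d);cv2.imwrite(f"pics/l2_{c}.png",im)
E
python3 -c "
import cv2
a=cv2.imread('pics/l2_side.png')[90:260,230:400];cv2.imwrite('pics/l2c.png',cv2.resize(a,None,fx=3.5,fy=3.5,interpolation=2))"
```

```text
0.34 act 0.329 t20.32 Ft 6.2 [-0.7 -5.   8.8] 0.0228
0.36 act 0.346 t20.59 Ft 9.9 [ 0.6 -5.9 12.5] 0.0222
0.38 act 0.369 t20.86 Ft 8.5 [-0.  -5.5 10.9] 0.0224
0.40 act 0.388 t21.12 Ft 9.0 [-0.4 -4.9 11.5] 0.0224
0.42 act 0.405 t21.39 Ft 10.5 [-0.8 -4.9 13.3] 0.0226
0.44 act 0.425 t21.66 Ft 11.7 [-1.9 -5.9 15.3] 0.0225
0.46 act 0.453 t21.93 Ft 6.4 [-0.5 -4.9  8. ] 0.0227
0.48 act 0.473 t22.19 Ft 6.2 [-1.2 -6.2  8.3] 0.0224
0.50 act 0.493 t22.46 Ft 6.9 [-1.  -5.4  8.7] 0.0224
0.52 act 0.511 t22.73 Ft 9.3 [-1.1 -5.4 11.3] 0.0224
0.54 act 0.532 t22.99 Ft 8.0 [-1.7 -5.9 10. ] 0.022
0.56 act 0.552 t23.26 Ft 8.0 [-1.8 -6.4  9.9] 0.0224
0.58 act 0.570 t23.52 Ft 11.2 [-1.9 -5.  13.2] 0.0225
0.59 act 0.581 t23.77 Ft 11.7 [-1.9 -5.9 13.7] 0.0224
0.60 act 0.589 t24.02 Ft 13.5 [-2.9 -5.8 16. ] 0.0225
0.61 act 0.598 t24.27 Ft 13.7 [-3.4 -5.8 16.3] 0.0223
0.62 act 0.615 t24.52 Ft 5.8 [-1.6 -6.2  7.2] 0.0221
0.63 act 0.626 t24.77 Ft 6.4 [-1.5 -6.1  7.6] 0.0222
```

View pics/l2c.png

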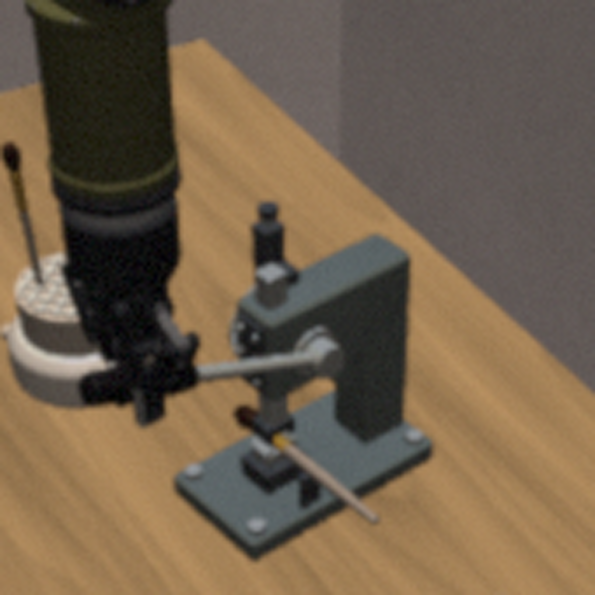

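The fourth drop came at about 0.605 on my scale (expected 0.578), so I'm near 0.605 true. I go slightly further to sit on the seat at 0.628, then verify.

```bash
python3 - <<'E'
from ang import *
off=-Z*.021
ctrl.movel(lgrip(.655)+off,max_speed=.02); s=st("hold"); ctrl.pause(.5); s=st()
t=np.array(s["tcp_pos"])-off-PV; print("act",np.radians(55)-np.arctan2(t[2],-t@ax(YP)),"qd",np.abs(s["qd"]).max())
ang("f")
# rod angle from depth
for c in("side","top"):
    im,d=vision.grab_frame(c);W=cloud(c,d); D=W-PV
    x=D@ax(YP);y=D@ax(YP+np.pi/2);z=D[...,2]
    k=(abs(y)<.010)&(x<-.03)&(x>-.11)&(z>-.01)&(z<.1)
    if k.sum()>15:
        A=np.c_[x[k],z[k]];m=A.mean(0);v=np.linalg.svd(A-m)[2][0]
        print(c,k.sum(),"rod slope deg",np.degrees(np.arctan(-v[1]/v[0])),"ray angle",np.degrees(np.arctan2(np.median(z[k]),-np.median(x[k]))), "lever if",np.radians(55)-np.arctan(-v[1]/v[0]))
    for t in("brush_stand","glue_bottle","parts_tray"):
        for r in models.recognise(c,t)[:3]: print(c,t,np.round(r["point"]),round(r["p"],2))
E
```

```text
hold t25.25 tcp [0.4914 0.1359 0.1889] F [-2.3 -6.   8.5] w 0.0221
 t25.75 tcp [0.4914 0.1359 0.1889] F [-2.5 -4.9  9.3] w 0.0218
act 0.649937027040649 qd 0.0009175685594460482
f side 0.9 810 730 theta 1.802 zmax 0.099 x at zmax 0.0254
f top 0.53 307 270 theta 1.814 zmax 0.101 x at zmax 0.0279
side 117 rod slope deg 19.63057788791341 ray angle 20.66172728869839 lever if 0.617312870383598
side brush_stand [242. 182.] 0.84
side glue_bottle [422. 406.] 0.8
side parts_tray [283. 307.] 0.72
side parts_tray [291. 195.] 0.26
top 115 rod slope deg 17.92365341253671 ray angle 23.725417857800466 lever if 0.6471043225617982
top brush_stand [170. 255.] 0.59
top glue_bottle [446. 242.] 0.55
top parts_tray [324. 291.] 0.93
```

```bash
python3 -c "
from station import ticket
ticket.close_job()"
```

```text
the job is handed in; nothing more can be done
```

The screen is up at about 104 degrees and let go. The lever is down four clicks and still in the fingers. I handed the job in at about 26 s of the 67 s allowed, and no verdict came back.

- **Screen:** I pinched the middle-sized readout's screen by its sides and led it round. After release, and again at the end, depth from both cameras read 1.80 to 1.81 rad, inside the 1.658 to 2.007 window.
- **Lever:** the grip force dropped four times on the way down, so four clicks and no fifth. The last drop came 0.02 to 0.03 rad later on my scale than the stated tooth position, which I put down to a small pose error. The rod's angle in the images gave 0.62 (side) and 0.65 rad (top), against 0.65 from the hand's position, all within 0.58 to 0.73. The force on the tool was steady at about 9 N upward with the arm at rest.
- **Other things on the counter:** the glue bottle and the brush stand's top-view point were within a few pixels of where they began. The tray was within 2 pixels in the side view, but the top camera missed it at the start, so there is no second check. The side-view point of the brush stand shifted 8 pixels, which I put down to the gripper partly hiding it.

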